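# Pile the stack-and-nest trays

### The arm

A 6-joint arm with a two-finger parallel gripper is mounted at the origin on a cart in front of the work surface, level with it; the furniture and walls round the work are solid. World frame = base frame: x ahead of the robot, y to its left, z up, the work surface at z = 0. Lengths are in m, angles in rad, forces in N, time in s.
With the tool pointing down it reaches from about 0.35 to 0.775 m from the base axis. Payload 5.5 kg.
Tool frame: the origin (TCP) lies midway between the tips of the shut fingers; the grasp point (between the pads) lies 19 mm behind it; z points along the fingers, y is the line along which they close (so a half turn about z gives the same grasp; the last joint's range is limited). The gripper opens to 85 mm and grips with 20 to 120 N. Pads are 22 mm wide; open, the fingers measure 114 mm over their backs; the gripper's body (76 mm by 85 mm) begins 54 mm behind the grasp point. The pads swing forward as they close: fully open they stand 13 mm farther back than shut.
Start: joints at [0.997, 0.313, 0.046, 1.304, 0, 1.431], TCP at [0.242, 0.522, 0.231] pointing down, gripper open.
Joint ranges: [-2.76, 2.76], [-0.86, 1.69], [-1.03, 1.26], [-2.2, 2.34], [-1.47, 1.5], [-3.14, 3.14]. Speed limits (rad/s): [2.57, 2.57, 3.14, 3.14, 3.14, 3.14].

### API

Orientations are given as a unit quaternion [w, x, y, z].
In Python, from workcell import env gives the robot as it stands.
- The arm moves only by the tool move_arm, never from a script. Its argument "targets" is a list of rows, each a list of 3 entries, a list of its own where there are three numbers: the shift along the tool's x, y, z in mm, then the turn, a rotation vector about the tool's x, y, z in units of 10 degrees (1.0 is 10 degrees), then the closure, from -1 (fully open) to 1 (shut). In form: [[[dx, dy, dz], [ax, ay, az], gripper], ...]. A call has 1 to 5 rows; each row is the pose to reach, as a shift and turn from the pose commanded when the call began, along the tool's axes at that moment; what a row does not reach only later rows make up. A row lasts 1/8 s, in which the tool goes at most 62.5 mm and 10.7 degrees, less where a joint would pass 70% of its speed; a pose out of reach is approached as far as the arm can. A call with a gripper value outside its range is refused whole. The fingers move at their own pace and stop on an object; "squeeze" is the grip in N (left out, the last holds). Time passes only in rows, so rows that repeat a pose let the fingers close. It gives the time, the measured TCP pose, the force, the opening and the grip force at its end, in the units of the state.
- env.get_state(): the state, without advancing time (a new reading comes with each control period).
- env.read_camera(name): name is "scene" or "top" or "wrist"; returns a dict with "pixels" (480x640x3 uint8, red, green, blue), "fovy" (degrees; the focal length in pixels is half the picture's height over the tangent of half this angle, whatever the lens; pixels are square), "cx", "cy" (the principal point, pixels), "dist_coeffs" ([k1, k2, p1, p2, k3] as OpenCV has them; the pictures are not rectified), "extrinsics" (4x4, takes a point from world to camera coordinates); the wrist camera has in their place "mount" (4x4, takes a point from camera to tool coordinates, whose origin is the TCP and whose axes are the flange's). Camera axes: x right, y up, looking along -z (the intrinsics and any distortion apply to the point x, -y, -z); pixel columns grow to the right and rows downward; lengths in m; the calibration is good to about 2 mm. A picture is of the moment at which its call begins: read the wrist's pose just before it. There is no depth.
- env.hand_in(): hands the job in; it is judged then, once.
Trained networks look in a picture, given as the dict that the camera call returned (one of the last four; its "shot" number tells which), for a name from the list of things; names that differ only in an ending like _2 or _b are one class to them, and where a whole thing is asked for, a point or a joint stands for the part that bears it (a point fixed in the world has none). Each returns a list of dicts, best first, with "confidence" (0 to 1); they miss things now and then, are a little off and sometimes report something else, mostly with a low value. They report only what shows in the picture. A call takes as long as a camera call.
- env.spot_in(thing, picture): "centre" ([x, y, z] in m, in world coordinates, good to about 4 mm: the middle of the surface that is visible of it).
- env.regions_of(thing, picture): "mask" (480x640 bool, what is visible of it).
- env.landmark_of(thing, picture): "centre" ([x, y, z] in m, in world coordinates, good to about 4 mm: a listed point, or the origin of a listed thing).
The state is a dict: "clock": time; "joint_pos": joint angles; "qvel": joint speeds; "tau": joint torques, N m; "tcp_pos": TCP position; "orientation": TCP orientation; "wrist_force": force on the tool from outside, world axes, zero at the start; "ft_torque": the same for the moment, N m; "finger_gap": finger opening in m; "grip_force": force on a finger pad.
Only numpy, scipy, OpenCV 4.12 (cv2) and the standard library are available. Lean on these libraries where they do the work, as an engineer would, in place of code of your own. Each camera call takes 0.05 s, during which the arm holds its last target. There are 200 camera calls.

### The job

Clear the loose trays onto the steel stand as one low pile. Leave the tray with the driver and glue standing there, and stack one empty tray on it, turned the opposite way round (scoop over plain end) so that it stays clear of the tools and all its feet drop into the notches of the rim below; then nest the other empty tray fully home inside that one, the same way round. Work gently, do not force or drop the trays, and leave everything else on the table where it is.

Things in the scene. Friction and masses are not known exactly. Their poses are not given: they have to be found in the camera images.
- tray_stand: low fixed steel stand, 170 x 135 mm, four lips 20 mm high. Origin: centre of its underside; x along its length, z up; plate top 8 mm up. A third, equal tray (0.6 kg, tools in it) stands loose on it, not measured: scoop end towards the stand's +x within 0.02 rad, but up to 15 mm off the stand's centre along x, 2 mm along y. The stand must not take over 80 N (9 to 14 N at rest; feet dropping in: up to 60).
- tray_a_centre (a point): empty grey stack-and-nest tray, one of two alike (0.15 to 0.31 kg). This point: its middle, 28 mm above its underside. Height 56 mm, rim 154 x 126, underside 124 x 96, walls 3 thick leaning outward. z up; x along its length, towards the end with the hand scoop (a dip in the rim, 52 mm wide); the other end is plain with a card holder.
- tray_b_centre (a point): the other empty tray, alike in everything, same point and axes; either may go first. The two start opposite ways round (tray_a with its x within 0.7 rad of the stand's x). Let loose, an empty tray slides along a rim below under 0.7 to 2.2 N; the tray on the stand resists with 3.5 N or more. Pushed by its post it keeps level best towards the stand's -x; towards +x it tips up easily.
- tray_a_post (a point): grip of tray_a (tray_b's is alike): top centre of the square post in its middle, 48 mm above the underside. The post is 22 x 22 mm, sides along the tray's x and y, upright from 26 to 48 mm, on a step 35 mm square; 38 mm or more free beside it all round; the rim is 8 mm higher than its top.
- tray_a_foot (a point): underside of one of tray_a's four feet, level with the tray's underside; they stand at x = +46 and -24 mm on the +y side, +46 and -8 on the -y side, 14 mm long, out to y = +-62. Above each is a channel, 18 mm wide, in the wall. Put in the same way round, feet run down the lower tray's channels once centred within 1.5 mm, and the tray sinks by its own weight until 26 mm above the lower one: nested.
- tray_a_notch (a point): floor of one of tray_a's four rim notches (x = -46 and +8 mm on the +y side, -46 and +24 on the -y side; 17 mm wide, 5 deep; every tray has them). Half a turn round, a tray's flat underside and feet stand and slide on the lower rim, 56 mm above the lower tray's underside; when centred within 1.5 mm along x the feet drop into the notches by its weight: stacked, at 51 mm.
- tape_roll: bystander: roll of tape lying flat, 96 mm across, 24 high, centre of its underside; leave alone
- frame_clear: bystander: folded spectacle frame, 69 x 140 x 51 mm; leave alone
- frame_dark: bystander: dark spectacles, 150 x 151 x 62 mm, behind the stand; leave alone. Fixed obstacles near the work: an open carton with raised flaps, at x over 0.58 between y = -0.20 and +0.08, and a large flat box at y over 0.43; carry trays round or well above them (on the near side of the carton, x about 0.45).

How it is judged:
On the way:
1. one empty tray is stacked on the tray on the stand, all its feet in the rim notches (((z of tray_a_centre in the frame of tray_stand between 0.085 and 0.0895 m and horizontal distance between tray_a_centre and tray_stand below 0.025 m and angle between tray_a_centre's own z axis and vertical below 0.03 rad and angle between the x axis of tray_a_centre and the x axis of tray_stand, either way round below 0.1 rad) or (z of tray_b_centre in the frame of tray_stand between 0.085 and 0.0895 m and horizontal distance between tray_b_centre and tray_stand below 0.025 m and angle between tray_b_centre's own z axis and vertical below 0.03 rad and angle between the x axis of tray_b_centre and the x axis of tray_stand, either way round below 0.1 rad))), for 0.2 s.
At the end, for the whole second after the job is handed in: One tray is stacked on the stand's tray, feet in the notches: its centre 87 mm above the stand's underside (85 to 89.5), within 25 mm of the stand's centre, level within 0.03 rad, in line within 0.1 rad. The other is nested in it, 26 mm higher (23.5 to 28.5), within 6 mm and 0.06 rad of it (((z of tray_a_centre in the frame of tray_stand between 0.085 and 0.0895 m and horizontal distance between tray_a_centre and tray_stand below 0.025 m and angle between tray_a_centre's own z axis and vertical below 0.03 rad and angle between the x axis of tray_a_centre and the x axis of tray_stand, either way round below 0.1 rad and z of tray_b_centre in the frame of tray_a_centre between 0.0235 and 0.0285 m and horizontal distance between tray_b_centre and tray_a_centre below 0.006 m and angle between tray_b_centre's own z axis and vertical below 0.04 rad and angle between the x axis of tray_b_centre and the x axis of tray_a_centre, either way round below 0.06 rad) or (z of tray_b_centre in the frame of tray_stand between 0.085 and 0.0895 m and horizontal distance between tray_b_centre and tray_stand below 0.025 m and angle between tray_b_centre's own z axis and vertical below 0.03 rad and angle between the x axis of tray_b_centre and the x axis of tray_stand, either way round below 0.1 rad and z of tray_a_centre in the frame of tray_b_centre between 0.0235 and 0.0285 m and horizontal distance between tray_a_centre and tray_b_centre below 0.006 m and angle between tray_a_centre's own z axis and vertical below 0.04 rad and angle between the x axis of tray_a_centre and the x axis of tray_b_centre, either way round below 0.06 rad))); the robot touches nothing.
It fails at once if the stand is loaded with more than 80 N (trays rammed, forced or dropped) (contact force between tray_stand and anything else above 80 N).
It fails at once if a bystander is moved by more than 20 mm (distance of any of tape_roll, frame_clear, frame_dark from where it was at the start of the episode above 0.02 m).
It also fails if it takes over 58 s, if anything falls off the work surface, if the arm or the gripper's body presses on something with over 40 N, if the wrist force passes 120 N, or if a joint passes its speed limit or range.

## Working session

There is one attempt and no reset: what is moved stays moved. The work goes in short steps, Python scripts to look and compute and a tool call to move; the robot and the scene stay as the last step left them, time stands still between calls to the robot, and variables do not carry over. Pictures are saved under pics/ and viewed, at most 10 in all, crops included, and the job is handed in when it is done.

Besides the shell and the picture viewer there is one more tool, called after ">>>" as name([rows], argument=value, ...), one row to a line, values as JSON. move_arm: Moves the arm, as the interface text tells. Its arguments: {"type":"object","properties":{"targets":{"type":"array","items":{"type":"array"}},"squeeze":{"type":"number"}},"required":["targets"]}

```bash
ls; mkdir -p pics; cat > h.py <<'E'
import numpy as np, cv2
from workcell import env
from scipy.spatial.transform import Rotation as R
def st():
    s=env.get_state(); q=s['orientation']; return s,np.array(s['tcp_pos']),R.from_quat([q[1],q[2],q[3],q[0]])
def proj(p,pic,E):
    f=240/np.tan(np.radians(pic['fovy']/2)); K=np.array([[f,0,pic['cx']],[0,f,pic['cy']],[0,0,1.]])
    c=(E[:3,:3]@np.atleast_2d(p).T).T+E[:3,3]; c=c*[1,-1,-1]
    return cv2.projectPoints(c,np.zeros(3),np.zeros(3),K,np.array(pic['dist_coeffs'],float))[0][:,0]
def ray(uv,pic,E,z):
    f=240/np.tan(np.radians(pic['fovy']/2)); K=np.array([[f,0,pic['cx']],[0,f,pic['cy']],[0,0,1.]])
    n=cv2.undistortPoints(np.array(uv,float).reshape(-1,1,2),K,np.array(pic['dist_coeffs'],float))[:,0]
    d=np.c_[n[:,0],-n[:,1],-np.ones(len(n))]@E[:3,:3]; o=-E[:3,:3].T@E[:3,3]
    return o+d*((z-o[2])/d[:,2])[:,None]
def wristE(pic):
    s,p,r=st(); T=np.eye(4);T[:3,:3]=r.as_matrix();T[:3,3]=p
    return np.linalg.inv(T@np.array(pic['mount']))
def save(pic,n): cv2.imwrite('pics/'+n+'.png',cv2.cvtColor(pic['pixels'],cv2.COLOR_RGB2BGR))
E
python3 - <<'E'
from h import *
np.set_printoptions(precision=4,suppress=True)
s,p,r=st(); print(p,r.as_matrix(),s['finger_gap'],s['clock'])
for c in ('top','scene'):
    pic=env.read_camera(c); save(pic,c)
    for n in ('tray_stand','tray_a_centre','tray_b_centre','tray_a_post','tray_a_foot','tray_a_notch','tape_roll','frame_clear','frame_dark'):
        for d in env.landmark_of(n,pic)[:8]: print(c,n,np.round(d['centre'],4),round(d['confidence'],2),proj(d['centre'],pic,np.array(pic['extrinsics']))[0].round())
E
```

```text
pics
[0.2414 0.5213 0.2304] [[-0.9074  0.4203 -0.001 ]
 [ 0.4203  0.9074 -0.0015]
 [ 0.0003 -0.0018 -1.    ]] 0.08546246110997163 0.0
top tray_a_centre [ 0.4907 -0.2977  0.0262] 0.88 [466. 294.]
top tray_b_centre [ 0.548  -0.2574  0.0028] 0.63 [442. 268.]
top tray_b_centre [ 0.4681 -0.0157  0.0266] 0.58 [324. 308.]
top tray_a_post [ 0.4836 -0.2942  0.0514] 0.73 [467. 297.]
top tray_a_post [ 0.4692 -0.0144  0.0273] 0.2 [324. 307.]
top tray_a_foot [ 0.5513 -0.2557  0.0065] 0.76 [442. 266.]
top tray_a_notch [ 0.5095 -0.2455  0.0513] 0.78 [442. 284.]
top tape_roll [ 0.6482 -0.2522 -0.0003] 0.9 [438. 220.]
top frame_clear [ 0.6657 -0.3721 -0.0067] 0.81 [493. 212.]
top frame_dark [ 0.6637 -0.3719 -0.0043] 0.29 [493. 213.]
scene tray_stand [ 0.4688  0.2388 -0.0046] 0.6 [212. 233.]
scene tray_a_centre [ 0.491  -0.2964  0.0286] 0.75 [350. 342.]
scene tray_a_post [ 0.482  -0.2968  0.0456] 0.92 [346. 338.]
scene tray_a_foot [ 0.5469 -0.2582  0.0001] 0.62 [359. 328.]
scene tray_a_notch [ 0.5071 -0.2415  0.0486] 0.63 [338. 314.]
scene frame_clear [ 0.663  -0.3777 -0.007 ] 0.57 [443. 339.]
```

View pics/top.png

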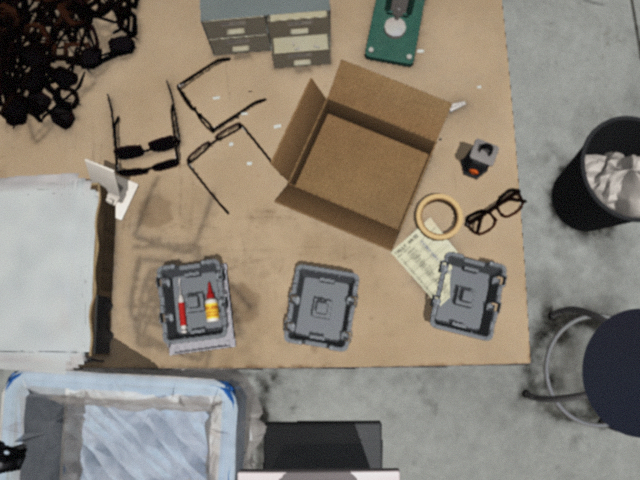

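View pics/scene.png

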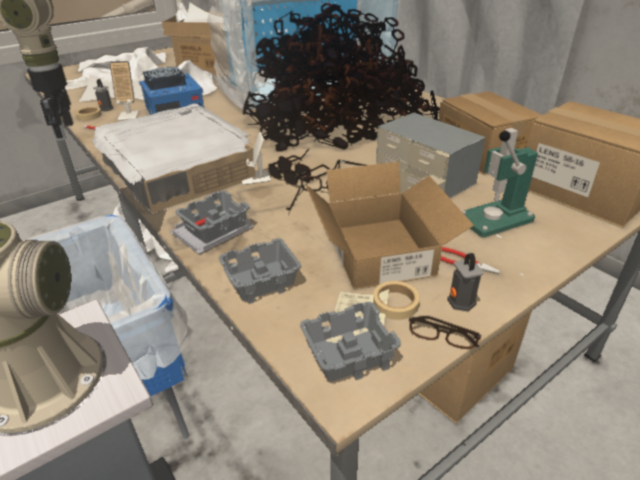

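The top view shows the stand with the tool tray at about (195,303), one empty tray at (321,306), and the other at (467,295). The scene view agrees. Next I'll move over the stand for a wrist look.

>>> move_arm([
  [[0,0,-50],[0,0,-0.5],-1],
  [[-50,-25,-70],[0,0,-1.5],-1],
  [[-100,-55,-70],[0,0,-2.49],-1],
  [[-155,-85,-70],[0,0,-2.49],-1],
  [[-210,-110,-70],[0,0,-2.49],-1],
])

```text
clock: 1.62
tcp_pos: [0.3868, 0.3322, 0.3017]
orientation: [0.0, -0.001, 1.0, 0.0]
wrist_force: [0.7, 0.0, -0.2]
finger_gap: 0.0854
grip_force: 0.0
```

```bash
python3 - <<'E'
from h import *
np.set_printoptions(precision=4,suppress=True)
s,p,r=st(); print(p,r.as_matrix(),s['clock'],s['joint_pos'],s['wrist_force'])
pic=env.read_camera('wrist'); save(pic,'w1'); print(pic['mount'],pic['fovy'],pic['dist_coeffs'],wristE(pic))
E=wristE(pic)
for n in ('tray_stand','tray_a_centre','tray_a_post','tray_a_notch'):
  for d in env.landmark_of(n,pic)[:8]: print(n,np.round(d['centre'],4),round(d['confidence'],2),proj(d['centre'],pic,E)[0].round())
E
```

```text
[0.3868 0.3322 0.3017] [[-1.     -0.0015  0.0009]
 [-0.0015  1.      0.0006]
 [-0.0009  0.0006 -1.    ]] 1.625 [0.552  0.1741 0.0356 1.4312 0.     0.5506] [ 0.7349  0.0339 -0.2347]
[[-0.0009  0.945   0.3269  0.085 ]
 [ 1.      0.0005  0.0015 -0.0005]
 [ 0.0013  0.3269 -0.945  -0.1434]
 [ 0.      0.      0.      1.    ]] 66.52820541622332 [-0.0123  0.      0.      0.      0.    ] [[ 0.0062  1.     -0.0045 -0.3275]
 [-0.9439  0.0044 -0.3303  0.4342]
 [-0.3303  0.0063  0.9439 -0.3206]
 [ 0.      0.      0.      1.    ]]
```

View pics/w1.png

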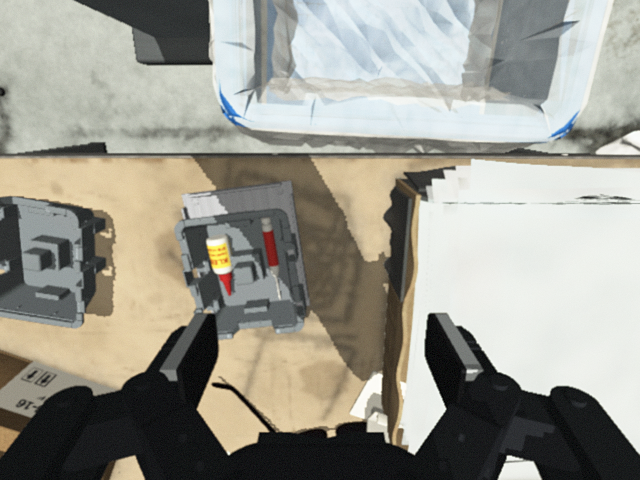

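The wrist view shows the tool tray centred near (243,272), with the stand plate protruding at the world -x side (240,200). I'll move in for a closer look.

>>> move_arm([
  [[-30,-40,30],[0,0,0],-1],
  [[-60,-80,60],[0,0,0],-1],
  [[-63,-82,80],[0,0,0],-1],
  [[-63,-82,80],[0,0,0],-1],
])

```text
clock: 2.38
tcp_pos: [0.4475, 0.2524, 0.2198]
orientation: [-0.002, -0.001, 1.0, -0.0]
wrist_force: [-0.1, -0.6, 0.0]
finger_gap: 0.0852
grip_force: 0.0
```

```bash
python3 - <<'E'
from h import *
np.set_printoptions(precision=4,suppress=True)
s,p,r=st(); print(p,s['clock'])
pic=env.read_camera('wrist'); save(pic,'w2'); E=wristE(pic)
print(E.tolist()); 
for n in ('tray_stand','tray_a_centre','tray_a_post','tray_a_notch','tray_a_foot'):
  for d in env.landmark_of(n,pic)[:8]: print(n,np.round(d['centre'],4),round(d['confidence'],2),proj(d['centre'],pic,E)[0].round())
  m=env.regions_of(n,pic)
  for i,d in enumerate(m[:3]): 
    ys,xs=np.nonzero(d['mask']); print(' mask',n,d['confidence'],len(xs),xs.min(),xs.max(),ys.min(),ys.max())
im=cv2.cvtColor(pic['pixels'],cv2.COLOR_RGB2BGR)[60:360,150:550]; cv2.imwrite('pics/w2c.png',cv2.resize(im,(800,600),interpolation=cv2.INTER_CUBIC))
E
```

```text
[0.4475 0.2524 0.2198] 2.375
[[-0.0019042223626164916, 0.9999971629840028, -0.0014310699285683263, -0.25089384306204837], [-0.9455461901782882, -0.002266321348486803, -0.3254800547297343, 0.46268964275725566], [-0.32548237460194257, 0.0007333563200344955, 0.9455478232284128, -0.2267328508840016], [0.0, 0.0, 0.0, 1.0]]
 mask tray_a_foot 0.56 18223 0 127 148 321
```

View pics/w2c.png

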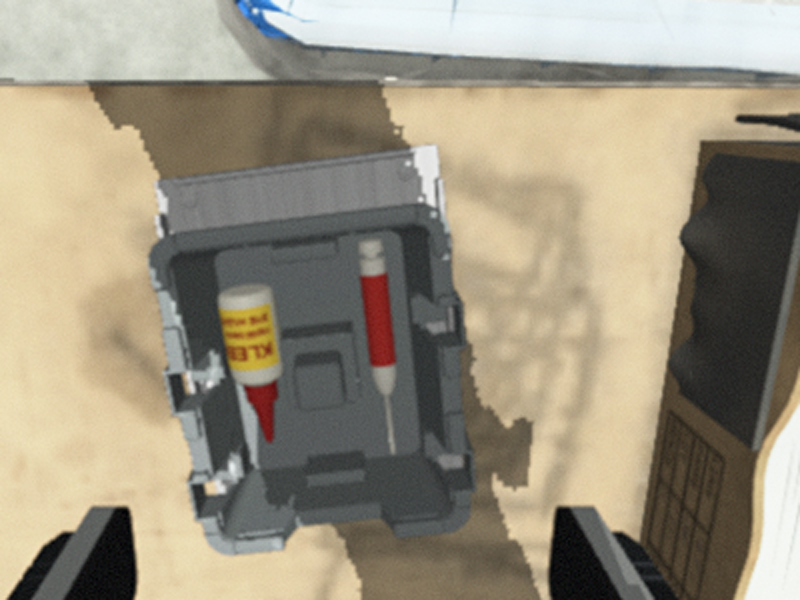

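The close crop shows the tool tray with its scoop at the bottom, so the scoop points to world +x. The post top is near crop (320,382), the plain rim edge runs (175,232)-(430,205), and the stand's back edge runs (160,182)-(435,147). I'll fit the pose and then look at the middle tray.

```bash
python3 - <<'E'
from h import *
np.set_printoptions(precision=4,suppress=True)
pic=env.read_camera('wrist'); E=wristE(pic)
c=lambda *a:[(u/2+150,v/2+60) for u,v in a]
print('posttop corners',ray(c((299,366),(342,361),(347,404),(302,410)),pic,E,.056),ray(c((299,366),(342,361),(347,404),(302,410)),pic,E,.056).mean(0))
print('plain rim',ray(c((180,232),(425,205)),pic,E,.064))
print('scoop rim',ray(c((230,552),(455,531)),pic,E,.064))
print('left',ray(c((151,265),(205,530)),pic,E,.064),'right',ray(c((448,230),(470,500)),pic,E,.064))
print('stand back',ray(c((160,182),(435,147)),pic,E,.02), 'corners r',ray(c((438,147),(452,240)),pic,E,.02))
t=env.read_camera('top');Et=np.array(t['extrinsics'])
print('mid tray top',ray([(321,306)],t,Et,.05), ray([(467,295)],t,Et,.05))
E
```

```text
posttop corners [[0.4738 0.2317 0.056 ]
 [0.4714 0.2509 0.056 ]
 [0.4922 0.2532 0.056 ]
 [0.4951 0.2326 0.056 ]] [0.4831 0.2421 0.056 ]
plain rim [[0.4125 0.1844 0.064 ]
 [0.4016 0.2846 0.064 ]]
scoop rim [[0.5656 0.1972 0.064 ]
 [0.5539 0.3045 0.064 ]]
left [[0.4263 0.1713 0.064 ]
 [0.5534 0.186  0.064 ]] right [[0.4117 0.2944 0.064 ]
 [0.5372 0.3106 0.064 ]]
stand back [[0.3966 0.167  0.02  ]
 [0.3811 0.2931 0.02  ]] corners r [[0.3811 0.2944 0.02  ]
 [0.4234 0.3028 0.02  ]]
mid tray top [[ 0.4701 -0.0092  0.05  ]] [[ 0.4874 -0.2946  0.05  ]]
```

>>> move_arm([
  [[0,-60,0],[0,0,0],-1],
  [[0,-120,0],[0,0,0],-1],
  [[0,-180,0],[0,0,0],-1],
  [[0,-240,0],[0,0,0],-1],
  [[0,-260,0],[0,0,0],-1],
])

```text
clock: 3.65
tcp_pos: [0.4492, -0.0113, 0.2214]
orientation: [0.0, 0.002, 1.0, -0.0]
wrist_force: [0.7, -0.1, -0.1]
finger_gap: 0.0854
grip_force: 0.0
```

```bash
python3 - <<'E'
from h import *
np.set_printoptions(precision=4,suppress=True)
s,p,r=st(); print(p,s['clock'])
pic=env.read_camera('wrist'); save(pic,'w3'); E=wristE(pic)
for n in ('tray_a_centre','tray_a_post','tray_a_notch','tray_a_foot'):
  for d in env.landmark_of(n,pic)[:8]: print(n,np.round(d['centre'],4),round(d['confidence'],2),proj(d['centre'],pic,E)[0].round())
im=cv2.cvtColor(pic['pixels'],cv2.COLOR_RGB2BGR)[60:360,120:520]; cv2.imwrite('pics/w3c.png',cv2.resize(im,(800,600),interpolation=cv2.INTER_CUBIC))
E
```

```text
[ 0.4492 -0.0113  0.2214] 3.65
tray_a_centre [ 0.4864 -0.2996  0.0288] 0.71 [ 32. 247.]
tray_a_post [ 0.49   -0.2974  0.0486] 0.81 [ 19. 257.]
tray_a_notch [ 0.5083 -0.2445  0.0528] 0.86 [ 76. 277.]
tray_a_foot [ 0.5424 -0.2568 -0.0028] 0.86 [103. 284.]
```

View pics/w3c.png

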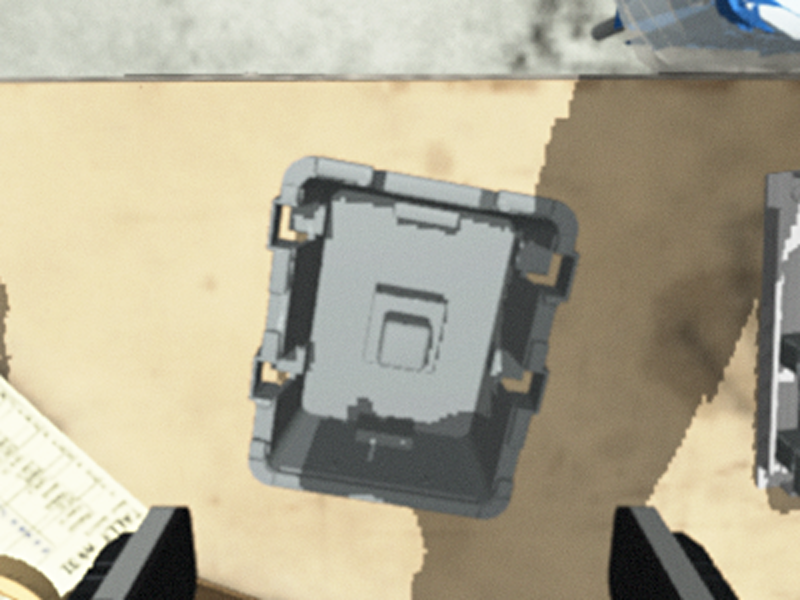

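The middle tray's channels are at crop left (290,225) and (270,375), right (550,270) and (520,385). That puts its scoop end at the top, towards world -x, already the opposite way round. Its post top is near (405,341), so it goes first.

```bash
python3 - <<'E'
from h import *
np.set_printoptions(precision=4,suppress=True)
pic=env.read_camera('wrist'); E=wristE(pic)
s,p,r=st(); print(p,r.as_matrix())
c=lambda *a:[(u/2+120,v/2+60) for u,v in a]
a=ray(c((385,314),(431,319),(427,370),(379,362)),pic,E,.048);print('posttop',a,a.mean(0))
t=ray(c((325,157),(555,203)),pic,E,.056);b=ray(c((265,485),(485,517)),pic,E,.056)
l=ray(c((284,185),(251,455)),pic,E,.056);rr=ray(c((578,235),(514,495)),pic,E,.056)
for n,q in zip('tblr',(t,b,l,rr)):
  d=q[1]-q[0]; print(n,q,np.arctan2(d[1],d[0]))
print((t.mean(0)+b.mean(0))/2,(l.mean(0)+rr.mean(0))/2)
E
```

```text
[ 0.4492 -0.0075  0.2213] [[-1.     -0.0017 -0.    ]
 [-0.0017  1.      0.0004]
 [ 0.      0.0004 -1.    ]]
posttop [[ 0.4519 -0.016   0.048 ]
 [ 0.4542  0.0046  0.048 ]
 [ 0.4785  0.0031  0.048 ]
 [ 0.4747 -0.0189  0.048 ]] [ 0.4648 -0.0068  0.048 ]
t [[ 0.3834 -0.0399  0.056 ]
 [ 0.4018  0.0552  0.056 ]] 1.379726738929669
b [[ 0.5338 -0.0734  0.056 ]
 [ 0.551   0.0317  0.056 ]] 1.4084016375341586
l [[ 0.3945 -0.0572  0.056 ]
 [ 0.518  -0.079   0.056 ]] -0.17504313988219486
r [[0.415  0.0658 0.056 ]
 [0.539  0.0451 0.056 ]] -0.16547976584906116
[ 0.4675 -0.0066  0.056 ] [ 0.4667 -0.0063  0.056 ]
```

>>> move_arm([
  [[-10,-2,60],[0,0,0.6],-0.18],
  [[-17,-3,100],[0,0,0.98],-0.18],
  [[-17,-3,130],[0,0,0.98],-0.18],
  [[-17,-3,160],[0,0,0.98],-0.18],
  [[-17,-3,160],[0,0,0.98],-0.18],
])

```text
clock: 4.58
tcp_pos: [0.4642, -0.0097, 0.0594]
orientation: [-0.003, 0.084, 0.996, 0.0]
wrist_force: [0.4, 0.2, 0.5]
finger_gap: 0.0506
grip_force: 0.0
```

```bash
python3 - <<'E'
from h import *
np.set_printoptions(precision=4,suppress=True)
s,p,r=st(); print(p,r.as_matrix(),s['finger_gap'],s['clock'],s['wrist_force'],s['joint_pos'])
E
```

```text
[ 0.4642 -0.0097  0.0594] [[-0.9859  0.1673 -0.0049]
 [ 0.1673  0.9859  0.0012]
 [ 0.005   0.0003 -1.    ]] 0.05062765045843539 4.575 [0.3914 0.2032 0.534 ] [-0.1941  0.2359 -0.5105  0.8294  0.0002 -0.026 ]
```

>>> move_arm([
  [[0,0,15],[0,0,0],-0.18],
  [[0,0,29],[0,0,0],-0.18],
  [[0,0,29],[0,0,0],0.6],
  [[0,0,29],[0,0,0],0.6],
  [[0,0,29],[0,0,0],0.6],
], squeeze=20)

```text
clock: 5.2
tcp_pos: [0.4666, -0.0112, 0.0328]
orientation: [0.0, 0.085, 0.996, 0.0]
wrist_force: [-0.4, 0.6, 1.1]
finger_gap: 0.0216
grip_force: 22.1
```

>>> move_arm([
  [[0,0,0],[0,0,0],0.6],
  [[0,0,0],[0,0,0],-0.2],
  [[0,0,0],[0,0,0],-0.2],
  [[0,0,0],[0,0,1.0],-0.2],
  [[0,0,0],[0,0,2.0],-0.2],
])

```text
clock: 5.82
tcp_pos: [0.4664, -0.0113, 0.0323]
orientation: [0.0, 0.26, 0.966, 0.0]
wrist_force: [-1.0, -0.6, -0.7]
finger_gap: 0.0514
grip_force: 0.0
```

>>> move_arm([
  [[0,0,0],[0,0,1.0],-0.2],
  [[0,0,0],[0,0,2.0],-0.2],
  [[0,0,0],[0,0,3.0],-0.2],
  [[0,0,0],[0,0,4.0],-0.2],
  [[0,0,0],[0,0,5.0],-0.2],
])

```text
clock: 6.45
tcp_pos: [0.4664, -0.0113, 0.0323]
orientation: [0.0, 0.643, 0.766, 0.0]
wrist_force: [-0.0, -0.5, -0.1]
finger_gap: 0.0509
grip_force: 0.0
```

>>> move_arm([
  [[0,0,0],[0,0,1.0],-0.2],
  [[0,0,0],[0,0,2.0],-0.2],
  [[0,0,0],[0,0,2.0],-0.2],
  [[0,0,0],[0,0,2.0],0.6],
  [[0,0,0],[0,0,2.0],0.6],
])

```text
clock: 7.08
tcp_pos: [0.4669, -0.0114, 0.0326]
orientation: [0.0, 0.764, 0.645, 0.0]
wrist_force: [0.4, 0.1, -1.2]
finger_gap: 0.0215
grip_force: 21.6
```

>>> move_arm([
  [[0,0,0],[0,0,0],0.6],
  [[0,0,0],[0,0,0],0.6],
])

```text
clock: 7.32
tcp_pos: [0.4668, -0.0113, 0.0325]
orientation: [0.0, 0.764, 0.645, 0.0]
wrist_force: [0.9, -0.4, 1.1]
finger_gap: 0.0214
grip_force: 21.9
```

```bash
python3 - <<'E'
from h import *
np.set_printoptions(precision=4,suppress=True)
s,p,r=st(); print(p,r.as_matrix(),s['finger_gap'],s['clock'],s['wrist_force'],s['joint_pos'],s['grip_force'])
E
```

```text
[ 0.4668 -0.0113  0.0325] [[ 0.1689  0.9856  0.001 ]
 [ 0.9856 -0.1689 -0.0002]
 [ 0.      0.001  -1.    ]] 0.021423799627156556 7.325 [ 0.8932 -0.372   1.097 ] [-0.1965  0.2697 -0.5448  0.7552  0.      1.544 ] 21.933631896972656
```

>>> move_arm([
  [[0,0,-5],[0,0,0],0.6],
  [[0,0,-40],[0,0,0],0.6],
  [[0,0,-90],[0,0,0],0.6],
  [[0,0,-140],[0,0,0],0.6],
  [[0,0,-180],[0,0,0],0.6],
], squeeze=40)

```text
clock: 7.95
tcp_pos: [0.4657, -0.0111, 0.214]
orientation: [-0.0, 0.765, 0.644, -0.0]
wrist_force: [0.4, -1.1, -2.3]
finger_gap: 0.0208
grip_force: 39.9
```

```bash
cat > fit.py <<'E'
from h import *
from scipy.optimize import minimize
E2=np.array([[-0.0019042223626164916, 0.9999971629840028, -0.0014310699285683263, -0.25089384306204837], [-0.9455461901782882, -0.002266321348486803, -0.3254800547297343, 0.46268964275725566], [-0.32548237460194257, 0.0007333563200344955, 0.9455478232284128, -0.2267328508840016], [0,0,0,1.0]])
def edgefit(img,pic,E,x0,zbase,span=4):
    g=cv2.GaussianBlur(cv2.cvtColor(img,cv2.COLOR_BGR2GRAY).astype(float),(0,0),1.2)
    gx=cv2.Sobel(g,-1,1,0);gy=cv2.Sobel(g,-1,0,1);G=np.hypot(gx,gy);G=np.minimum(G,150)
    def pts():
        P=[]
        for s in (-1,1):
            for t in np.linspace(-52,52,60):
                P.append((t,63*s,56))
            for t in np.linspace(-50,50,60):
                if s<0 or abs(t)>28: P.append((77*s,t,56))
            for t in np.linspace(-10,10,15): P+= [(11*s,t,48),(t,11*s,48)]*2
        return np.array(P)/1000
    P=pts()
    def cost(v):
        a=v[2]; c,s=np.cos(a),np.sin(a)
        W=np.c_[v[0]+c*P[:,0]-s*P[:,1],v[1]+s*P[:,0]+c*P[:,1],P[:,2]+zbase]
        uv=proj(W,pic,E).astype(np.float32)
        return -cv2.remap(G.astype(np.float32),uv[:,0],uv[:,1],cv2.INTER_LINEAR).mean()
    best=[]
    for dx in np.arange(-span,span+1,2):
        for dy in np.arange(-span,span+1,2):
            r=minimize(cost,[x0[0]+dx/1e3,x0[1]+dy/1e3,x0[2]],method='Nelder-Mead',options=dict(initial_simplex=[[x0[0]+dx/1e3+a,x0[1]+dy/1e3+b,x0[2]+c] for a,b,c in((0,0,0),(.002,0,0),(0,.002,0),(0,0,.03))]))
            best.append((r.fun,*r.x))
    return sorted(best)[:4]
E
python3 - <<'E'
from fit import *
np.set_printoptions(precision=4,suppress=True)
s,p,r=st(); print(p,s['finger_gap'],s['clock'],s['wrist_force'])
pic=env.read_camera('wrist')
print(np.array(edgefit(cv2.imread('pics/w2.png'),pic,E2,(.483,.242,.117),.008)))
E3=E2.copy(); 
# w3 pose: tcp shifted
T=np.eye(4);T[:3,:3]=np.diag([-1,1,-1.]);T[:3,3]=[.4492,-.0113,.2214]
E3=np.linalg.inv(T@np.array(pic['mount']))
print('w3 truth .4668 -.0113 yaw -.170 ->',np.array(edgefit(cv2.imread('pics/w3.png'),pic,E3,(.4665,-.0103,-.17+np.pi),.0)))
t=env.read_camera('top');Et=np.array(t['extrinsics']);im=cv2.cvtColor(t['pixels'],cv2.COLOR_RGB2BGR);save(t,'top2')
print('top',np.array(edgefit(im,t,Et,(.483,.242,.117),.008)))
print('top w3',np.array(edgefit(cv2.imread('pics/top.png'),t,Et,(.4665,-.0103,-.17+np.pi),.0)))
E
```

```text
[ 0.4657 -0.0111  0.214 ] 0.020809861335162643 7.95 [ 0.4113 -1.0616 -2.2516]
[[-52.4739   0.4816   0.2401   0.1215]
 [-52.4636   0.4816   0.2401   0.1216]
 [-52.4633   0.4816   0.2401   0.1219]
 [-52.4631   0.4816   0.2401   0.1225]]
w3 truth .4668 -.0113 yaw -.170 -> [[-88.6245   0.4688  -0.0101   2.9555]
 [-88.6196   0.4688  -0.0101   2.9554]
 [-88.6137   0.4688  -0.0101   2.9572]
 [-88.6107   0.4688  -0.0101   2.9564]]
top [[-97.828    0.4901   0.2335   0.1388]
 [-97.805    0.4901   0.2335   0.14  ]
 [-94.9016   0.4894   0.2375   0.1038]
 [-94.9007   0.4894   0.2376   0.1063]]
top w3 [[-98.4905   0.4766  -0.0045   2.9653]
 [-98.4684   0.4766  -0.0045   2.9685]
 [-98.4673   0.4766  -0.0045   2.9686]
 [-98.4668   0.4766  -0.0046   2.9677]]
```

>>> move_arm([
  [[40,-3,-30],[0,0,-0.5],0.6],
  [[85,-6,-60],[0,0,-1.0],0.6],
  [[130,-9,-90],[0,0,-1.5],0.6],
  [[167,-11,-116],[0,0,-1.65],0.6],
  [[167,-11,-116],[0,0,-1.65],0.6],
])

```text
clock: 8.68
tcp_pos: [0.484, 0.1574, 0.3286]
orientation: [0.0, 0.663, 0.749, 0.0]
wrist_force: [0.7, 0.7, -2.8]
finger_gap: 0.021
grip_force: 40.1
```

>>> move_arm([
  [[0,0,0],[0,0,0],0.6],
  [[0,0,0],[0,0,0],0.6],
])

```text
clock: 8.93
tcp_pos: [0.483, 0.1542, 0.3268]
orientation: [-0.001, 0.665, 0.747, -0.001]
wrist_force: [0.2, -0.4, -1.5]
finger_gap: 0.0214
grip_force: 40.0
```

```bash
python3 - <<'E'
from fit import *
np.set_printoptions(precision=4,suppress=True)
s,p,r=st(); print(p,r.as_matrix(),s['clock'],s['wrist_force'],s['grip_force'])
pic=env.read_camera('wrist');save(pic,'w4');E=wristE(pic); np.save('E4',E)
print(proj([[.482,.241,.064]],pic,E))
im=cv2.imread('pics/w4.png')
F=np.array(edgefit(im,pic,E,(.482,.241,.119),.008)); print(F)
v=F[0][1:]; c,s_=np.cos(v[2]),np.sin(v[2])
big=cv2.resize(im,None,fx=3,fy=3,interpolation=cv2.INTER_CUBIC)
for z,a,b in((.056,.077,.063),(.048,.011,.011)):
  q=np.array([[a,b],[a,-b],[-a,-b],[-a,b]]);W=np.c_[v[0]+c*q[:,0]-s_*q[:,1],v[1]+s_*q[:,0]+c*q[:,1],np.full(4,z+.008)]
  cv2.polylines(big,[np.int32(proj(W,pic,E)*3+1)],True,(0,255,0),1)
u=(proj([[.482,.241,.05]],pic,E)[0]*3).astype(int); x=max(0,u[0]-400);y=max(0,u[1]-300);print(x,y)
cv2.imwrite('pics/w4c.png',big[y:y+600,x:x+800])
E
```

```text
[0.483  0.1542 0.3268] [[-0.1161  0.9932 -0.0029]
 [ 0.9932  0.1161 -0.0006]
 [-0.0003 -0.003  -1.    ]] 8.925 [ 0.1778 -0.408  -1.4875] 40.04969894886017
[[330.8471 110.6986]]
[[-62.0443   0.481    0.2425   0.1204]
 [-62.0437   0.4809   0.2425   0.1205]
 [-62.0421   0.4809   0.2425   0.1206]
 [-62.0389   0.4809   0.2425   0.1204]]
591 32
```

View pics/w4c.png

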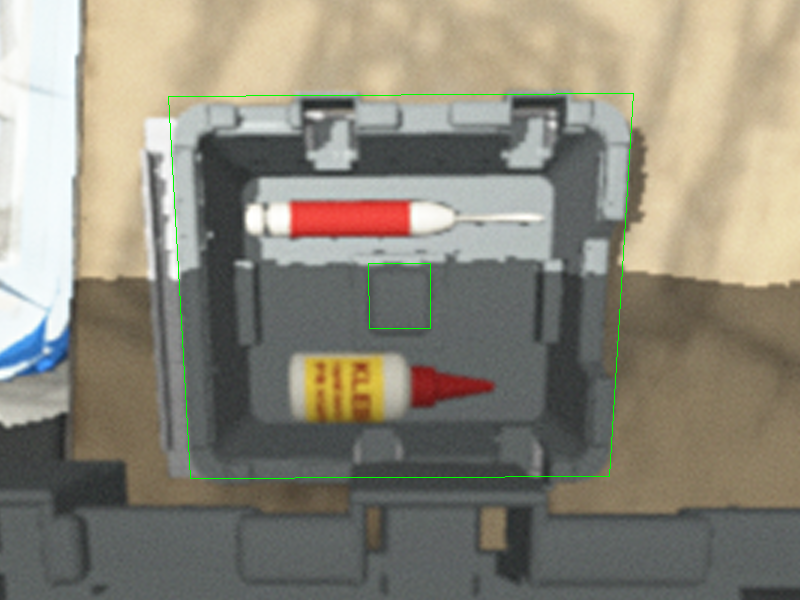

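```bash
python3 - <<'E'
from fit import *
np.set_printoptions(precision=1,suppress=True)
s,p,r=st(); print(p,s['clock'])
pic=env.read_camera('wrist');E=np.load('E4.npy')
for x in (.058,.060,.063):
  q=np.array([[x,y,-.0235] for y in (-.04,.0,.04)]); print(x,(proj(p+r.apply(q),pic,E)*3-[591,32]).tolist())
# tool tray plain rim rows for half widths
for Y in (.240,.2415,.2425):
  for h in (-.063,-.06,.06,.063):
    c,s_=np.cos(.12),np.sin(.12); print(Y,h,(proj([[.481+c*-.03-s_*h,Y+s_*-.03+c*h,.064]],pic,E)*3-[591,32]).round())
im=cv2.resize(cv2.imread('pics/w4.png'),None,fx=3,fy=3,interpolation=cv2.INTER_CUBIC)[32:632,591:1391].mean(2)
print('col270 top',im[84:124:2,270].round()); print('col270 bot',im[440:520:3,270].round())
E
```

```text
[0.5 0.2 0.3] 8.975
0.058 [[17.997273151940817, 555.5080018260098], [377.7355965163572, 555.0514066598623], [737.6279951378724, 554.9493691503314]]
0.06 [[16.086096541814072, 537.7171691236019], [377.75034916364143, 537.228995422363], [739.5701238666711, 537.1471735592582]]
0.063 [[13.185191909399919, 510.6731150671392], [377.77270351453853, 510.13584842401815], [742.5179370893343, 510.0857159623663]]
0.24 -0.063 [[316. 484.]]
0.24 -0.06 [[316. 476.]]
0.24 0.06 [[309. 113.]]
0.24 0.063 [[308. 103.]]
0.2415 -0.063 [[317. 480.]]
0.2415 -0.06 [[317. 472.]]
0.2415 0.06 [[309. 108.]]
0.2415 0.063 [[309.  98.]]
0.2425 -0.063 [[317. 477.]]
0.2425 -0.06 [[317. 469.]]
0.2425 0.06 [[309. 104.]]
0.2425 0.063 [[309.  94.]]
col270 top [199. 198. 199. 198. 195. 194. 192. 189. 185. 173. 163. 173. 187. 192.
 191. 190. 191. 191. 199. 211.]
col270 bot [ 76.  74.  74.  69.  72.  71.  82.  96. 102. 102. 101.  96.  97.  89.
  85.  83.  82.  84.  84.  88.  90.  89.  98.  97.  81.  74.  80.]
```

>>> move_arm([
  [[45,7,30],[0,0,0],0.6],
  [[86,14,70],[0,0,0],0.6],
  [[86,14,120],[0,0,0],0.6],
  [[86,14,170],[0,0,0],0.6],
  [[86,14,205],[0,0,0],0.6],
])

```text
clock: 9.65
tcp_pos: [0.4861, 0.2412, 0.1205]
orientation: [-0.001, 0.665, 0.747, -0.001]
wrist_force: [-0.1, 0.1, -2.2]
finger_gap: 0.0207
grip_force: 40.0
```

>>> move_arm([
  [[0,0,0],[0,0,0],0.6],
  [[0,0,0],[0,0,0],0.6],
])

```text
clock: 9.9
tcp_pos: [0.4885, 0.2421, 0.1246]
orientation: [0.0, 0.665, 0.747, 0.001]
wrist_force: [-0.0, -0.2, -2.1]
finger_gap: 0.021
grip_force: 40.1
```

```bash
cat > tgt.py <<'E'
import sys
from h import *
s,p,r=st(); np.set_printoptions(precision=4,suppress=True)
print(p,'yaw(y axis vs x)',np.arctan2(r.as_matrix()[1,1],r.as_matrix()[0,1]).round(4),s['clock'],np.round(s['wrist_force'],2),s['finger_gap'],s['grip_force'])
if len(sys.argv)>3:
  d=np.array([float(a) for a in sys.argv[1:4]])-p; print('tool shift mm',r.inv().apply(d)*1e3)
E
python3 tgt.py .487 .2412 .1005
```

```text
[0.4885 0.2421 0.1246] yaw(y axis vs x) 0.1169 9.9 [-0.01 -0.23 -2.1 ] 0.02104708329001163 40.0912481546402
tool shift mm [-0.7374 -1.6159 24.1336]
```

>>> move_arm([
  [[-0.7,-1.5,12],[0,0,0],0.6],
  [[-0.7,-1.5,22],[0,0,0],0.6],
  [[-0.7,-1.5,24],[0,0,0],0.6],
  [[-0.7,-1.5,25],[0,0,0],0.6],
  [[-0.7,-1.5,25],[0,0,0],0.6],
])

```text
clock: 10.52
tcp_pos: [0.4863, 0.2415, 0.0985]
orientation: [0.0, 0.664, 0.748, 0.0]
wrist_force: [0.4, -0.1, -2.5]
finger_gap: 0.0211
grip_force: 40.0
```

>>> move_arm([
  [[0,0,1],[0,0,0],0.6],
  [[0,0,1],[0,0,0],0.6],
])

```text
clock: 10.78
tcp_pos: [0.4862, 0.2414, 0.0974]
orientation: [0.0, 0.664, 0.747, 0.0]
wrist_force: [-0.3, 0.1, -2.5]
finger_gap: 0.0209
grip_force: 40.0
```

>>> move_arm([
  [[0,0,1],[0,0,0],0.6],
  [[0,0,1],[0,0,0],0.6],
])

```text
clock: 11.02
tcp_pos: [0.4863, 0.2415, 0.0966]
orientation: [0.0, 0.664, 0.747, 0.0]
wrist_force: [-0.8, -0.2, 0.5]
finger_gap: 0.0209
grip_force: 40.4
```

>>> move_arm([
  [[0,0,1],[0,0,0],0.6],
  [[0,0,1],[0,0,0],0.6],
])

```text
clock: 11.28
tcp_pos: [0.4863, 0.2414, 0.0965]
orientation: [0.0, 0.664, 0.747, 0.0]
wrist_force: [-2.7, -0.5, 5.9]
finger_gap: 0.0209
grip_force: 41.3
```

>>> move_arm([
  [[0,0,-1.0],[0,0,0],0.6],
  [[0,0,-1.0],[0,0,0],0.38],
  [[0,0,-1.0],[0,0,0],0.38],
  [[0,-1,-1.0],[0,0,0],0.38],
  [[0,-2,-1.0],[0,0,0],0.38],
])

```text
clock: 11.9
tcp_pos: [0.4841, 0.2412, 0.0962]
orientation: [-0.0, 0.664, 0.747, -0.0]
wrist_force: [1.4, 0.5, 0.1]
finger_gap: 0.0265
grip_force: 0.0
```

>>> move_arm([
  [[0,-0.7,0],[0,0,0],0.38],
  [[0,-1.4,0],[0,0,0],0.38],
])

```text
clock: 12.15
tcp_pos: [0.483, 0.241, 0.0963]
orientation: [0.0, 0.664, 0.747, 0.0]
wrist_force: [1.3, 0.0, -0.8]
finger_gap: 0.0265
grip_force: 0.5
```

>>> move_arm([
  [[0,-0.7,0],[0,0,0],0.38],
  [[0,-1.4,0],[0,0,0],0.38],
])

```text
clock: 12.4
tcp_pos: [0.4815, 0.2409, 0.0964]
orientation: [0.0, 0.664, 0.747, 0.0]
wrist_force: [1.6, -0.1, -0.3]
finger_gap: 0.0267
grip_force: 0.5
```

>>> move_arm([
  [[0,-0.7,0],[0,0,0],0.38],
  [[0,-1.4,0],[0,0,0],0.38],
])

```text
clock: 12.65
tcp_pos: [0.4799, 0.2407, 0.0963]
orientation: [0.0, 0.664, 0.747, 0.0]
wrist_force: [0.8, 0.8, -0.8]
finger_gap: 0.0264
grip_force: 0.5
```

>>> move_arm([
  [[0,-0.6,0],[0,0,0],0.38],
  [[0,-1.2,0],[0,0,0],0.38],
])

```text
clock: 12.9
tcp_pos: [0.4789, 0.2405, 0.0963]
orientation: [0.0, 0.664, 0.747, 0.0]
wrist_force: [1.6, -0.5, -0.8]
finger_gap: 0.0264
grip_force: 0.6
```

>>> move_arm([
  [[0,-0.6,0],[0,0,0],0.38],
  [[0,-1.2,0],[0,0,0],0.38],
])

```text
clock: 13.15
tcp_pos: [0.478, 0.2405, 0.0964]
orientation: [0.0, 0.664, 0.747, 0.0]
wrist_force: [1.7, 1.5, -0.6]
finger_gap: 0.0262
grip_force: 1.1
```

>>> move_arm([
  [[0,-0.6,0],[0,0,0],0.38],
  [[0,-1.2,0],[0,0,0],0.38],
])

```text
clock: 13.4
tcp_pos: [0.4775, 0.2406, 0.0967]
orientation: [0.001, 0.664, 0.747, 0.001]
wrist_force: [5.1, 0.9, 0.5]
finger_gap: 0.0265
grip_force: 2.3
```

>>> move_arm([
  [[0,2.5,0],[0,0,0],0.3],
  [[0,2.5,-15],[0,0,0],0.3],
  [[0,2.5,-30],[0,0,0],0.6],
  [[0,2.5,-30],[0,0,0],1],
  [[0,2.5,-30],[0,0,0],1],
])

```text
clock: 14.02
tcp_pos: [0.4789, 0.2406, 0.1266]
orientation: [0.0, 0.664, 0.747, 0.0]
wrist_force: [-0.4, -0.3, 0.3]
finger_gap: -0.0001
grip_force: 0.0
```

>>> move_arm([
  [[0,0,4],[0,0,0],1],
  [[0,0,10],[0,0,0],1],
  [[0,0,12],[0,0,0],1],
  [[0,0,13.5],[0,0,0],1],
  [[0,0,13.5],[0,0,0],1],
])

```text
clock: 14.65
tcp_pos: [0.4788, 0.2405, 0.1126]
orientation: [-0.0, 0.664, 0.747, -0.0]
wrist_force: [-0.1, 0.0, 1.0]
finger_gap: -0.0
grip_force: 0.0
```

```bash
python3 tgt.py; python3 - <<'E'
from fit import *
pic=env.read_camera('wrist');save(pic,'w5');E=wristE(pic); np.save('E5',E)
E
```

```text
[0.4788 0.2405 0.1126] yaw(y axis vs x) 0.1177 14.65 [-0.15  0.04  1.04] -3.2739210885799586e-05 0.0
```

>>> move_arm([
  [[0,0,1],[0,0,0],1],
  [[0,0,2],[0,0,0],1],
  [[0,0,2],[0,0,0],1],
])

```text
clock: 15.08
tcp_pos: [0.4789, 0.2405, 0.1108]
orientation: [-0.0, 0.664, 0.747, 0.0]
wrist_force: [0.2, 0.7, -0.8]
finger_gap: 0.0001
grip_force: 0.0
```

Below 0.112 with no contact, so the tray has likely dropped. I'll confirm down to 0.107.

>>> move_arm([
  [[0,0,1],[0,0,0],1],
  [[0,0,2.5],[0,0,0],1],
  [[0,0,2.5],[0,0,0],1],
])

```text
clock: 15.45
tcp_pos: [0.4788, 0.2405, 0.1081]
orientation: [-0.0, 0.664, 0.747, -0.0]
wrist_force: [0.1, 0.2, 0.3]
finger_gap: -0.0002
grip_force: 0.0
```

>>> move_arm([
  [[0,0,1],[0,0,0],1],
  [[0,0,2],[0,0,0],1],
  [[0,0,2],[0,0,0],1],
])

```text
clock: 15.82
tcp_pos: [0.479, 0.2406, 0.107]
orientation: [0.0, 0.664, 0.747, 0.0]
wrist_force: [-2.4, -0.5, 5.3]
finger_gap: -0.0002
grip_force: 2.6
```

>>> move_arm([
  [[0,0,-15],[0,0,0],1],
  [[0,0,-15],[0,0,0],-0.1],
  [[0,0,-15],[0,0,0],-0.1],
  [[0,0,0],[0,0,0],-0.1],
  [[0,0,15],[0,0,0],-0.1],
], squeeze=20)

```text
clock: 16.45
tcp_pos: [0.4784, 0.2403, 0.0898]
orientation: [-0.0, 0.664, 0.747, -0.0]
wrist_force: [-0.4, -0.5, 0.0]
finger_gap: 0.0469
grip_force: 0.0
```

>>> move_arm([
  [[0,0,0],[0,0,0],0.2],
  [[0,0,0],[0,0,0],0.6],
  [[0,0,0],[0,0,0],0.6],
  [[0,0,0],[0,0,0],0.6],
])

```text
clock: 16.95
tcp_pos: [0.4797, 0.2407, 0.0915]
orientation: [0.0, 0.664, 0.747, 0.001]
wrist_force: [3.4, 0.2, -4.9]
finger_gap: 0.0215
grip_force: 25.9
```

```bash
python3 tgt.py
```

```text
[0.4797 0.2407 0.0915] yaw(y axis vs x) 0.1176 16.95 [ 3.36  0.2  -4.88] 0.021459337551419246 25.9336057305336
```

>>> move_arm([
  [[0,0,0],[0,0,0],-0.2],
  [[0,0,0],[0,0,0],-0.2],
  [[0,0,0],[0,0,-1.0],-0.2],
  [[0,0,0],[0,0,-2.0],-0.2],
  [[0,0,0],[0,0,-3.0],-0.2],
])

```text
clock: 17.58
tcp_pos: [0.4785, 0.2405, 0.0914]
orientation: [-0.0, 0.446, 0.895, -0.0]
wrist_force: [0.7, -0.0, 0.2]
finger_gap: 0.0513
grip_force: 0.0
```

>>> move_arm([
  [[0,0,0],[0,0,-1.0],-0.2],
  [[0,0,0],[0,0,-2.0],-0.2],
  [[0,0,0],[0,0,-3.0],-0.2],
  [[0,0,0],[0,0,-4.0],-0.2],
  [[0,0,0],[0,0,-5.0],-0.2],
])

```text
clock: 18.2
tcp_pos: [0.4785, 0.2405, 0.0914]
orientation: [-0.0, 0.025, 1.0, 0.0]
wrist_force: [-0.5, 0.8, 0.2]
finger_gap: 0.0513
grip_force: 0.0
```

>>> move_arm([
  [[0,0,0],[0,0,-1.0],-0.2],
  [[0,0,0],[0,0,-1.0],0.2],
  [[0,0,0],[0,0,-1.0],0.6],
  [[0,0,0],[0,0,-1.0],0.6],
  [[0,0,0],[0,0,-1.0],0.6],
])

```text
clock: 18.82
tcp_pos: [0.4788, 0.2407, 0.0915]
orientation: [0.0, -0.058, 0.998, 0.0]
wrist_force: [-0.8, 0.3, 3.3]
finger_gap: 0.0213
grip_force: 22.6
```

```bash
python3 tgt.py
```

```text
[0.4788 0.2407 0.0915] yaw(y axis vs x) 1.6876 18.825 [-0.78  0.3   3.28] 0.021257209966753385 22.64539986848831
```

>>> move_arm([
  [[0,0,0],[0,0,0],-0.2],
  [[0,0,0],[0,0,0],-0.2],
  [[0,0,-50],[0,0,0],-0.2],
  [[0,0,-100],[0,0,0],-0.2],
  [[0,0,-160],[0,0,0],-0.2],
])

```text
clock: 19.45
tcp_pos: [0.4783, 0.2402, 0.2521]
orientation: [-0.001, -0.059, 0.998, -0.0]
wrist_force: [1.0, 0.4, 0.0]
finger_gap: 0.0513
grip_force: 0.0
```

>>> move_arm([
  [[10,-60,0],[0,0,0],-0.2],
  [[19,-120,0],[0,0,0],-0.2],
  [[28,-180,0],[0,0,0],-0.2],
  [[37,-240,0],[0,0,0],-0.2],
  [[46,-300,0],[0,0,0],-0.2],
])

```text
clock: 20.08
tcp_pos: [0.4681, -0.0647, 0.2514]
orientation: [0.0, -0.059, 0.998, -0.0]
wrist_force: [0.8, -0.7, -0.1]
finger_gap: 0.051
grip_force: 0.0
```

>>> move_arm([
  [[9,-60,0],[0,0,0.6],-0.2],
  [[18,-120,10],[0,0,1.2],-0.2],
  [[28,-180,20],[0,0,1.8],-0.2],
  [[37,-230,30],[0,0,1.8],-0.2],
  [[37,-230,30],[0,0,1.8],-0.2],
])

```text
clock: 20.7
tcp_pos: [0.4578, -0.2988, 0.2197]
orientation: [-0.001, 0.101, 0.995, 0.0]
wrist_force: [-0.5, 0.5, -0.6]
finger_gap: 0.0511
grip_force: 0.0
```

>>> move_arm([
  [[0,0,0],[0,0,0],-0.2],
  [[0,0,0],[0,0,0],-0.2],
])

```text
clock: 20.95
tcp_pos: [0.4589, -0.2944, 0.2217]
orientation: [0.0, 0.097, 0.995, 0.0]
wrist_force: [0.2, 0.7, 0.5]
finger_gap: 0.0514
grip_force: 0.0
```

```bash
python3 tgt.py; python3 - <<'E'
from fit import *
np.set_printoptions(precision=4,suppress=True)
pic=env.read_camera('wrist');E=wristE(pic);save(pic,'w6');im=cv2.imread('pics/w6.png')
n=0
F=min((edgefit(im,pic,E,(.487,-.295,a),0,6)[0] for a in (-.3,-.15,0,-.45)),key=lambda f:f[0]); print(F)
v=F[1:]; c,s_=np.cos(v[2]),np.sin(v[2])
big=cv2.resize(im,None,fx=2,fy=2,interpolation=cv2.INTER_CUBIC)
for z,a,b in((.056,.077,.063),(.048,.011,.011)):
  q=np.array([[a,b],[a,-b],[-a,-b],[-a,b]]);W=np.c_[v[0]+c*q[:,0]-s_*q[:,1],v[1]+s_*q[:,0]+c*q[:,1],np.full(4,z)]
  cv2.polylines(big,[np.int32(proj(W,pic,E)*2+1)],True,(0,255,0),1)
u=(proj([[*v[:2],.05]],pic,E)[0]*2).astype(int); x=max(0,u[0]-400);y=max(0,u[1]-300);print(x,y)
cv2.imwrite('pics/w6c.png',big[y:y+600,x:x+800])
E
```

```text
[ 0.4589 -0.2944  0.2217] yaw(y axis vs x) 1.3759 20.95 [0.19 0.71 0.5 ] 0.05135160249091817 0.0
(np.float64(-106.88033294677734), np.float64(0.4854954441549395), np.float64(-0.2985973622953082), np.float64(-0.26315114001717643))
246 185
```

View pics/w6c.png

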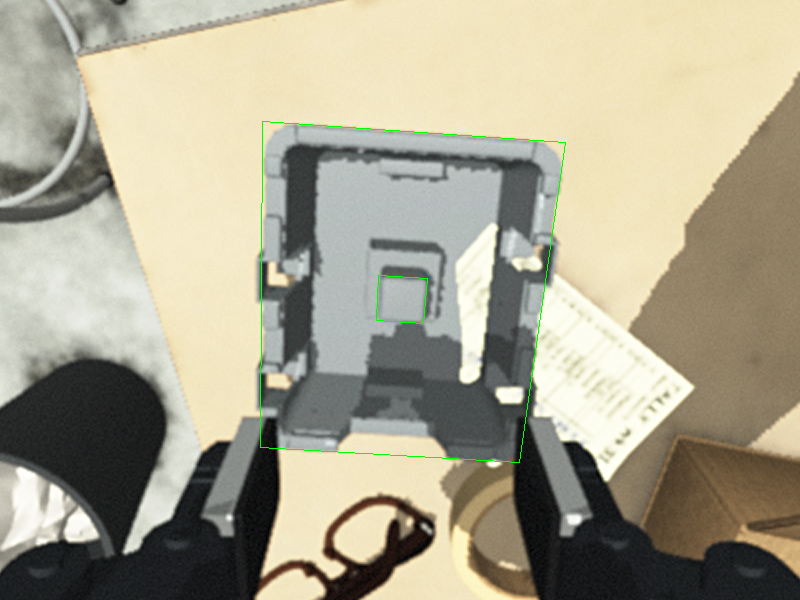

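The wrist view shows the second tray with its scoop at the bottom, towards world +x. The fitted outline matches, with the post top at (403,299). I'll grip along y first, then x, to centre it in the hand.

>>> move_arm([
  [[-15,0.5,50],[0,0,0.35],-0.2],
  [[-27,1,100],[0,0,0.35],-0.2],
  [[-27,1,150],[0,0,0.35],-0.2],
  [[-27,1,175],[0,0,0.35],-0.2],
  [[-27,1,189],[0,0,0.35],-0.2],
])

```text
clock: 21.62
tcp_pos: [0.4852, -0.2982, 0.0311]
orientation: [-0.001, 0.128, 0.992, 0.001]
wrist_force: [0.6, 0.0, -0.8]
finger_gap: 0.0512
grip_force: 0.0
```

>>> move_arm([
  [[0,0,0],[0,0,0],-0.2],
  [[0,0,0],[0,0,0],0.6],
  [[0,0,0],[0,0,0],0.6],
  [[0,0,0],[0,0,0],0.6],
], squeeze=20)

```text
clock: 22.12
tcp_pos: [0.4866, -0.3001, 0.034]
orientation: [0.002, 0.128, 0.992, -0.0]
wrist_force: [0.3, 3.5, 6.7]
finger_gap: 0.0216
grip_force: 21.6
```

```bash
python3 tgt.py
```

```text
[ 0.4866 -0.3001  0.034 ] yaw(y axis vs x) 1.3136 22.125 [0.32 3.53 6.69] 0.021634825695923406 21.553638875484467
```

>>> move_arm([
  [[0,0,0],[0,0,0],-0.2],
  [[0,0,0],[0,0,0],-0.2],
  [[0,0,0],[0,0,1.0],-0.2],
  [[0,0,0],[0,0,2.0],-0.2],
  [[0,0,0],[0,0,3.0],-0.2],
])

```text
clock: 22.75
tcp_pos: [0.4852, -0.3, 0.0321]
orientation: [-0.0, 0.383, 0.924, -0.0]
wrist_force: [-0.1, 0.1, 0.2]
finger_gap: 0.0513
grip_force: 0.0
```

>>> move_arm([
  [[0,0,0],[0,0,1.0],-0.2],
  [[0,0,0],[0,0,2.0],-0.2],
  [[0,0,0],[0,0,3.0],-0.2],
  [[0,0,0],[0,0,4.0],-0.2],
  [[0,0,0],[0,0,5.0],-0.2],
])

```text
clock: 23.38
tcp_pos: [0.4852, -0.3, 0.0321]
orientation: [-0.0, 0.738, 0.675, -0.0]
wrist_force: [1.1, -0.5, -0.8]
finger_gap: 0.0511
grip_force: 0.0
```

>>> move_arm([
  [[0,0,0],[0,0,1.0],-0.2],
  [[0,0,0],[0,0,1.0],-0.2],
  [[0,0,0],[0,0,1.0],0.6],
  [[0,0,0],[0,0,1.0],0.6],
  [[0,0,0],[0,0,1.0],0.6],
])

```text
clock: 24.0
tcp_pos: [0.4856, -0.3, 0.0323]
orientation: [0.0, 0.792, 0.611, 0.0]
wrist_force: [0.3, 0.7, 0.3]
finger_gap: 0.0216
grip_force: 23.6
```

```bash
python3 tgt.py
```

```text
[ 0.4856 -0.3     0.0323] yaw(y axis vs x) -0.2566 24.0 [0.3  0.66 0.27] 0.021611222082496533 23.614106476306915
```

>>> move_arm([
  [[0,0,0],[0,0,0],0.6],
  [[0,0,-30],[0,0,0],0.6],
  [[0,0,-90],[0,0,0],0.6],
  [[0,0,-150],[0,0,0],0.6],
  [[0,0,-210],[0,0,0],0.6],
], squeeze=40)

```text
clock: 24.62
tcp_pos: [0.4848, -0.2993, 0.2434]
orientation: [-0.001, 0.792, 0.611, -0.0]
wrist_force: [0.7, -0.4, -3.5]
finger_gap: 0.0213
grip_force: 40.0
```

>>> move_arm([
  [[17,-12,-15],[0,0,-1],0.6],
  [[35,-24,-30],[0,0,-2],0.6],
  [[52,-36,-45],[0,0,-3],0.6],
  [[70,-48,-60],[0,0,-4],0.6],
  [[88,-60,-70],[0,0,-5],0.6],
])

```text
clock: 25.25
tcp_pos: [0.4492, -0.1986, 0.3123]
orientation: [-0.001, 0.457, 0.889, 0.0]
wrist_force: [0.4, -0.2, -3.2]
finger_gap: 0.021
grip_force: 40.1
```

>>> move_arm([
  [[32,23,0],[0,0,-1],0.6],
  [[65,46,0],[0,0,-2],0.6],
  [[98,69,0],[0,0,-3],0.6],
  [[130,92,0],[0,0,-4],0.6],
  [[163,115,0],[0,0,-5],0.6],
])

```text
clock: 25.88
tcp_pos: [0.4489, 0.0014, 0.3117]
orientation: [-0.001, 0.039, 0.999, 0.0]
wrist_force: [1.3, 0.2, -3.1]
finger_gap: 0.0209
grip_force: 40.1
```

>>> move_arm([
  [[2,24,0],[0,0,-1],0.6],
  [[4,48,0],[0,0,-2],0.6],
  [[6,72,0],[0,0,-3],0.6],
  [[8,96,0],[0,0,-4],0.6],
  [[10,120,0],[0,0,-5],0.6],
])

```text
clock: 26.5
tcp_pos: [0.4489, 0.1212, 0.3116]
orientation: [-0.001, -0.387, 0.922, 0.0]
wrist_force: [0.6, 0.1, -2.9]
finger_gap: 0.021
grip_force: 40.1
```

>>> move_arm([
  [[-21,12,0],[0,0,-1],0.6],
  [[-42,25,0],[0,0,-2],0.6],
  [[-63,38,0],[0,0,-3],0.6],
  [[-85,50,0],[0,0,-4],0.6],
  [[-106,63,0],[0,0,-5],0.6],
])

```text
clock: 27.12
tcp_pos: [0.4792, 0.2407, 0.3115]
orientation: [0.001, 0.741, -0.672, -0.0]
wrist_force: [-0.6, 1.0, -2.0]
finger_gap: 0.0211
grip_force: 40.1
```

>>> move_arm([
  [[0,0,0],[0,0,-0.14],0.6],
  [[0,0,0],[0,0,-0.14],0.6],
])

```text
clock: 27.38
tcp_pos: [0.479, 0.2397, 0.3117]
orientation: [0.001, 0.747, -0.665, -0.0]
wrist_force: [0.3, 0.6, -1.7]
finger_gap: 0.0211
grip_force: 40.0
```

```bash
python3 tgt.py .4797 .2407 .16
```

```text
[0.479  0.2397 0.3117] yaw(y axis vs x) -3.0268 27.375 [ 0.27  0.62 -1.73] 0.021091143760171967 40.04964351654053
tool shift mm [ -1.0582  -1.0604 151.7024]
```

>>> move_arm([
  [[-1,-1,50],[0,0,0],0.6],
  [[-1,-1,100],[0,0,0],0.6],
  [[-1,-1,130],[0,0,0],0.6],
  [[-1,-1,152],[0,0,0],0.6],
  [[-1,-1,157],[0,0,0],0.6],
])

```text
clock: 28.0
tcp_pos: [0.479, 0.2399, 0.1538]
orientation: [0.002, 0.746, -0.666, -0.001]
wrist_force: [-0.5, 0.3, -2.7]
finger_gap: 0.0207
grip_force: 40.0
```

>>> move_arm([
  [[0,0,0],[0,0,0],0.6],
  [[0,0,0],[0,0,0],0.6],
])

```text
clock: 28.25
tcp_pos: [0.4813, 0.2413, 0.1567]
orientation: [-0.001, 0.747, -0.665, 0.001]
wrist_force: [-0.0, 0.2, -2.0]
finger_gap: 0.0209
grip_force: 40.0
```

```bash
python3 tgt.py .4797 .2407 .142
```

```text
[0.4813 0.2413 0.1567] yaw(y axis vs x) -3.0262 28.25 [-0.01  0.18 -1.97] 0.020914340339685866 40.023935437202454
tool shift mm [ 0.3836  1.6377 14.6625]
```

>>> move_arm([
  [[0.4,1.6,4],[0,0,0],0.6],
  [[0.4,1.6,7],[0,0,0],0.6],
  [[0.4,1.6,7],[0,0,0],0.6],
])

```text
clock: 28.62
tcp_pos: [0.4786, 0.2406, 0.1481]
orientation: [0.0, 0.747, -0.665, -0.0]
wrist_force: [-0.1, -0.0, -2.9]
finger_gap: 0.0207
grip_force: 40.1
```

```bash
python3 tgt.py .4797 .2407 .142
```

```text
[0.4786 0.2406 0.1481] yaw(y axis vs x) -3.0256 28.625 [-0.13 -0.04 -2.89] 0.020728948327030056 40.066280364990234
tool shift mm [-0.0135 -1.1341  6.0616]
```

>>> move_arm([
  [[0,0,0],[0,0,0],0.6],
  [[0,0,0],[0,0,0],0.6],
])

```text
clock: 28.88
tcp_pos: [0.4789, 0.2407, 0.1484]
orientation: [-0.0, 0.747, -0.665, 0.0]
wrist_force: [0.9, 0.6, -2.2]
finger_gap: 0.0211
grip_force: 40.1
```

```bash
python3 tgt.py .4797 .2407 .142
```

```text
[0.4789 0.2407 0.1484] yaw(y axis vs x) -3.0256 28.875 [ 0.92  0.59 -2.17] 0.021131077374432306 40.06579041481018
tool shift mm [ 0.0608 -0.767   6.3768]
```

>>> move_arm([
  [[0,-0.8,1],[0,0,0],0.6],
  [[0,-0.8,2],[0,0,0],0.6],
  [[0,-0.8,3],[0,0,0],0.6],
])

```text
clock: 29.25
tcp_pos: [0.4796, 0.2407, 0.1452]
orientation: [-0.0, 0.747, -0.665, -0.0]
wrist_force: [-0.5, 0.1, -2.8]
finger_gap: 0.0207
grip_force: 40.1
```

>>> move_arm([
  [[0,0,1],[0,0,0],0.6],
  [[0,0,2],[0,0,0],0.6],
  [[0,0,2],[0,0,0],0.6],
])

```text
clock: 29.62
tcp_pos: [0.4796, 0.2407, 0.1432]
orientation: [0.0, 0.747, -0.665, -0.0]
wrist_force: [-0.4, 0.2, -2.3]
finger_gap: 0.0208
grip_force: 40.1
```

>>> move_arm([
  [[0,0,2],[0,0,0],0.6],
  [[0,0,4],[0,0,0],0.6],
  [[0,0,6],[0,0,0],0.6],
])

```text
clock: 30.0
tcp_pos: [0.4796, 0.2407, 0.1371]
orientation: [0.0, 0.747, -0.665, -0.0]
wrist_force: [1.1, 0.0, -2.8]
finger_gap: 0.0208
grip_force: 40.1
```

>>> move_arm([
  [[0,0,2],[0,0,0],0.6],
  [[0,0,4],[0,0,0],0.6],
  [[0,0,6],[0,0,0],0.6],
])

```text
clock: 30.38
tcp_pos: [0.4796, 0.2407, 0.1312]
orientation: [-0.0, 0.747, -0.665, -0.0]
wrist_force: [1.1, -0.6, -2.6]
finger_gap: 0.0209
grip_force: 40.1
```

>>> move_arm([
  [[0,0,2],[0,0,0],0.6],
  [[0,0,4],[0,0,0],0.6],
  [[0,0,6],[0,0,0],0.6],
])

```text
clock: 30.75
tcp_pos: [0.4796, 0.2407, 0.1252]
orientation: [-0.0, 0.747, -0.665, -0.0]
wrist_force: [-0.5, -0.1, -2.8]
finger_gap: 0.0207
grip_force: 40.1
```

>>> move_arm([
  [[0,0,2],[0,0,0],0.6],
  [[0,0,4],[0,0,0],0.6],
  [[0,0,5.5],[0,0,0],0.6],
])

```text
clock: 31.12
tcp_pos: [0.4796, 0.2407, 0.1197]
orientation: [-0.0, 0.747, -0.665, -0.0]
wrist_force: [-0.1, -0.0, -2.8]
finger_gap: 0.0212
grip_force: 40.1
```

>>> move_arm([
  [[0,0,1],[0,0,0],0.6],
  [[0,0,2],[0,0,0],0.6],
])

```text
clock: 31.38
tcp_pos: [0.4797, 0.2407, 0.1178]
orientation: [-0.0, 0.747, -0.665, 0.0]
wrist_force: [-0.6, 0.8, -2.1]
finger_gap: 0.0208
grip_force: 40.1
```

>>> move_arm([
  [[0,0,0.5],[0,0,0],0.6],
  [[0,0,0.8],[0,0,0],0.6],
])

```text
clock: 31.62
tcp_pos: [0.4797, 0.2407, 0.1174]
orientation: [-0.0, 0.747, -0.665, 0.0]
wrist_force: [-1.7, -0.6, 2.3]
finger_gap: 0.0211
grip_force: 40.7
```

Contact came at 0.1174, which is exactly the nested height. Release and retreat.

>>> move_arm([
  [[0,0,-0.3],[0,0,0],0.6],
  [[0,0,-0.3],[0,0,0],0.2],
  [[0,0,-0.3],[0,0,0],-0.1],
  [[0,0,-0.3],[0,0,0],-0.1],
  [[0,0,-0.3],[0,0,0],-0.1],
])

```text
clock: 32.25
tcp_pos: [0.4797, 0.2407, 0.1174]
orientation: [-0.0, 0.747, -0.665, 0.0]
wrist_force: [-0.1, 0.8, 0.5]
finger_gap: 0.0469
grip_force: 0.0
```

>>> move_arm([
  [[0,0,-10],[0,0,0],-0.1],
  [[0,0,-40],[0,0,0],-0.1],
  [[0,0,-80],[0,0,0],-0.1],
  [[40,0,-120],[0,0,0],-0.1],
  [[80,0,-150],[0,0,0],-0.1],
])

```text
clock: 32.88
tcp_pos: [0.4894, 0.1608, 0.27]
orientation: [-0.001, 0.747, -0.664, 0.001]
wrist_force: [1.0, 0.3, 0.5]
finger_gap: 0.047
grip_force: 0.0
```

```bash
python3 tgt.py; python3 - <<'E'
from h import *
pic=env.read_camera('scene'); im=cv2.cvtColor(pic['pixels'],cv2.COLOR_RGB2BGR)
b=cv2.resize(im[140:290,130:330],(800,600),interpolation=cv2.INTER_CUBIC); cv2.imwrite('pics/s2.png',b)
for n in ('tape_roll','frame_clear','tray_a_post','tray_a_centre'):
  for d in env.landmark_of(n,pic)[:3]: print(n,np.round(d['centre'],4),d['confidence'])
E
```

```text
[0.4894 0.1608 0.27  ] yaw(y axis vs x) -3.024 32.875 [1.01 0.28 0.47] 0.04703695581664669 0.0
tape_roll [ 0.653  -0.2527 -0.003 ] 0.74
frame_clear [ 0.6638 -0.3746 -0.0086] 0.77
frame_clear [0.4781 0.2381 0.0865] 0.56
tray_a_post [0.4747 0.2402 0.1313] 0.78
tray_a_centre [0.4828 0.2438 0.1088] 0.94
tray_a_centre [0.4783 0.2387 0.1315] 0.3
```

View pics/s2.png

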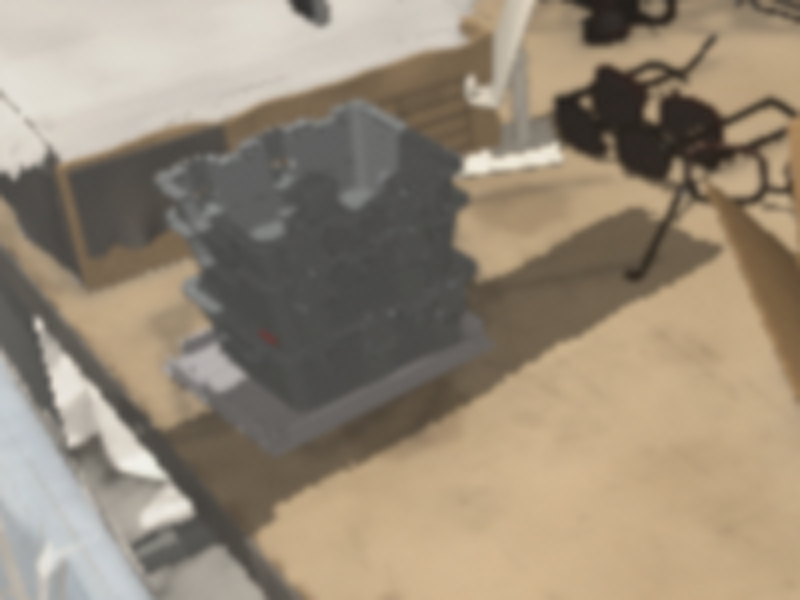

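The picture shows a level low pile on the stand, with the nested rims at (310,180) and the stacked rim at (330,280). The tape and the clear frame are still at their starting spots to within the detector's accuracy. The dark spectacles are in view and were not approached.

```bash
python3 -c "
from workcell import env
print(env.hand_in())"
```

```text
the job is handed in; nothing more can be done
None
```

I stacked one empty tray the opposite way round on the tool tray, with its feet in the notches (post top touched at 107 mm), nested the other fully home in it, and handed the job in at about 33 s; no verdict was returned.

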